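Key two cross-handles onto their tap stems

ROBOT

A 7-joint arm with a two-finger parallel gripper is mounted at the origin on the work surface. World frame = base frame: x ahead of the robot, y to its left, z up, the work surface at z = 0. Lengths are in m, angles in rad, forces in N, time in s.
With the tool pointing down it reaches from about 0.425 to 1.025 m from the base axis. Payload 3.6 kg.
Tool frame: the origin (TCP) lies between the finger pads; the fingertips stand 11 mm ahead of it and the grasp point (between the pads) lies 8 mm behind it; z points along the fingers, y is the line along which they close (so a half turn about z gives the same grasp; the last joint's range is limited). The gripper opens to 85 mm and grips with 20 to 120 N. Pads are 22 mm wide; open, the fingers measure 114 mm over their backs; the gripper's body (76 mm by 85 mm) begins 54 mm behind the grasp point. The pads swing forward as they close: fully open they stand 13 mm farther back than shut.
Start: joints at [1.024, 0.591, 0.048, 1.609, -0.033, 0.943, -0.034], TCP at [0.317, -0.652, 0.242] pointing down, gripper open.
Joint ranges: [-2.69, 2.69], [-0.47, 2.24], [-1.27, 1.36], [0.19, 2.51], [-1.53, 4.68], [0.08, 2.07], [-3.09, 3.09]. Speed limits (rad/s): [2.57, 2.57, 3.14, 3.14, 3.14, 3.14, 3.14].

INTERFACE

Orientations are given as [roll, pitch, yaw] about the fixed x, y, z axes, in that order (R = Rz(yaw) Ry(pitch) Rx(roll)).
In Python, from workcell import observe, get_image, camera_params, sign_off, cut_out, tip_of gives the robot as it stands.
- The arm moves only by the tool drive_tool, never from a script. Its argument "targets" is a list of rows, each an object of numbers: "x", "y", "z": the shift along the tool's x, y, z in units of 25 mm (1.0 is 25 mm); "rx", "ry", "rz": the turn, a rotation vector about the tool's x, y, z in units of 6 degrees (1.0 is 6 degrees). A call has 1 to 10 rows; each row is the pose to reach, as a shift and turn from the pose commanded when the call began, along the tool's axes at that moment; what a row does not reach only later rows make up. A row lasts 1/12 s, in which the tool goes at most 41.7 mm and 7.16 degrees, less where a joint would pass 70% of its speed; a pose out of reach is approached as far as the arm can. A call with a gripper value outside its range is refused whole. "fingers" is the opening, from -1 (shut) to 1 (fully open), so that 0 is half open, set as the call begins (left out, the last holds). The fingers move at their own pace and stop on an object; "squeeze" is the grip in N (left out, the last holds). Time passes only in rows, so rows that repeat a pose let the fingers close. It gives the time, the measured TCP pose, the force, the opening and the grip force at its end, in the units of the state.
- observe(): the state, without advancing time (a new reading comes with each control period).
- get_image(name): name is "scene" or "side" or "wrist"; returns (picture, depth): 384x512x3 uint8, blue, green, red; 384x512 float32, m along the optical axis (not along the pixel's ray), 0 where there is no reading.
- camera_params(name): a dict with "fx", "fy", "cx", "cy" (pixels), "extrinsics" (4x4, takes a point from world to camera coordinates); the wrist camera has in their place "mount" (4x4, takes a point from camera to tool coordinates, whose origin is the TCP and whose axes are the flange's). Camera axes: x right, y up, looking along -z (the intrinsics and any distortion apply to the point x, -y, -z); pixel columns grow to the right and rows downward; lengths in m; the calibration is good to about 2 mm. A picture is of the moment at which its call begins: read the wrist's pose just before it. camera_params takes no time and is no camera call.
- sign_off(): hands the job in; it is judged then, once.
Trained networks look in the newest picture that a camera, given by its name, has taken for a name from the list of things; names that differ only in an ending like _2 or _b are one class to them, and where a whole thing is asked for, a point or a joint stands for the part that bears it (a point fixed in the world has none). Each returns a list of dicts, best first, with "confidence" (0 to 1); they miss things now and then, are a little off and sometimes report something else, mostly with a low value. They report only what shows in the picture. A call takes as long as a camera call.
- cut_out(camera, thing): "mask" (384x512 bool, what is visible of it).
- tip_of(camera, thing): "point" ([x, y, z] in m, in the coordinates of the camera as it stood for that picture, good to about 4 mm: a listed point, or the origin of a listed thing).
The state is a dict: "t": time; "joints": joint angles; "dq": joint speeds; "tau": joint torques, N m; "position": TCP position; "tcp_rot": TCP orientation; "contact_force": force on the tool from outside, world axes, zero at the start; "ft_torque": the same for the moment, N m; "opening": finger opening in m; "grip_force": force on a finger pad.
Only numpy, scipy, OpenCV 4.12 (cv2) and the standard library are available. Lean on these libraries where they do the work, as an engineer would, in place of code of your own. Each camera call takes 0.05 s, during which the arm holds its last target. There are 200 camera calls.

TASK

Both cross-handles of the washroom basin tap have been set loosely over their valves but stand proud, because the flat in each D-bore has not yet met the flat on the stem under it. Turn each handle round on its valve until it finds the flat and drops onto its stem, and leave both sitting fully home and square on their flanges. The water is on, so stop turning as soon as a handle has dropped and keys the stem (do not turn either stem more than about 30 degrees), and leave everything else on the ledge and the counter where it is.

Things in the scene. Friction and masses are not known exactly. Their poses are not given: they have to be found in the camera images.
- left_axis (a point): Valve axis (+y, the robot's left) at the tap ledge's top face; x towards the bowl, y along the tap line, z up. Above it: flange 52 mm across, 8 high; round brass bonnet 30.8 mm across, greased, up to 40; brass stem 14 mm across, one flat 3.5 mm off the axis (D section), from 40 up to 49. Which way the stem's flat faces is unknown: the handle hides it.
- left_handle_mid (a point): Centre of the loose chromed cross-handle, 26.5 mm above its underside and below its top. Skirt 41 mm across, 33 high, over the bonnet; hub above it 28 across. Proud at the start: this point about 42 mm above the axis point, turns freely, leans up to 0.1 rad. Within about 0.2 rad of the flat it falls 8 mm by its own weight: home is 34.5 mm. 0.15-0.3 kg.
- left_handle_tip (a point): Ball end (13.6 mm across) of the handle's +x spoke, 34 mm out from its axis and 13.5 mm above its centre; x points outward along the spoke, z up. Four equal spokes, 10 mm thick, at 90 degrees, reach 41 mm from the axis. The flat of the D-bore is on this spoke's side, 4.8 mm off the axis.
- left_stem (a joint): How far this valve's stem has turned since the start, rad (0 then, positive anticlockwise from above). Stays where left. A dropped handle has about 0.2 rad of play each way, then carries the stem against 0.22 N m of friction (5.5 N at a spoke end); a proud handle needs about 1 N. Over 0.55 rad either way starts the water or strains the seat.
- right_axis (a point): Valve axis (-y, the robot's right) at the tap ledge's top face; x towards the bowl, y along the tap line, z up. Above it: flange 52 mm across, 8 high; round brass bonnet 30.8 mm across, greased, up to 40; brass stem 14 mm across, one flat 3.5 mm off the axis (D section), from 40 up to 49. Which way the stem's flat faces is unknown: the handle hides it.
- right_handle_mid (a point): Centre of the loose chromed cross-handle, 26.5 mm above its underside and below its top. Skirt 41 mm across, 33 high, over the bonnet; hub above it 28 across. Proud at the start: this point about 42 mm above the axis point, turns freely, leans up to 0.1 rad. Within about 0.2 rad of the flat it falls 8 mm by its own weight: home is 34.5 mm. 0.15-0.3 kg.
- right_handle_tip (a point): Ball end (13.6 mm across) of the handle's +x spoke, 34 mm out from its axis and 13.5 mm above its centre; x points outward along the spoke, z up. Four equal spokes, 10 mm thick, at 90 degrees, reach 41 mm from the axis. The flat of the D-bore is on this spoke's side, 4.8 mm off the axis.
- right_stem (a joint): How far this valve's stem has turned since the start, rad (0 then, positive anticlockwise from above). Stays where left. A dropped handle has about 0.2 rad of play each way, then carries the stem against 0.22 N m of friction (5.5 N at a spoke end); a proud handle needs about 1 N. Over 0.55 rad either way starts the water or strains the seat.
- basin: White ceramic basin, fixed, 600 mm wide, 400 deep, rim and tap ledge 100 mm above the counter. Origin on the counter under the spout foot; x towards the bowl, y along the tap line. The ledge runs from x = -65 to +60 mm; valve axes at y = +120 and -120. The spout rises 110 mm above the ledge and reaches 142 mm out over the bowl; foot 50 mm across, tube 29.
- jar: Green glass jar with a wooden lid, 58 mm across, 66 mm high, standing on one end of the tap ledge; origin at its underside.
- soap_case: White plastic travel soap case, flip-top lid shut, 66 by 100 by 35 mm, on the other end of the tap ledge; origin at its underside.
- red_button: Red index button for a handle, disc 18 mm across and 6 mm thick, lying on the ledge behind the spout (robot's side); origin at its underside.
- blue_button: Blue index button, same size, beside the red one; origin at its underside.
- toothbrush: Bamboo toothbrush, 185 mm long, 20 mm high at the bristles, lying on the counter between robot and basin; origin at its middle underneath.
- screwdriver: Screwdriver, 190 mm long, lying on the counter between robot and basin; origin underneath.
- tumbler: Blue ceramic tumbler, 72 mm across, 100 mm high, on the counter at the robot's left; origin at its underside.
- lotion: White plastic lotion bottle, 60 mm across, 170 mm high, on the counter at the robot's right; origin at its underside.

How it is judged:
At the end, for the whole second after the job is handed in: Both cross-handles are down on their flanges: each handle's centre is 31.5 to 37.5 mm above the ledge, within 4 mm of its valve axis, tilted less than 0.08 rad and at rest, and neither stem stands more than 0.55 rad from where it was at the start (z of left_handle_mid in the frame of left_axis between 0.0315 and 0.0375 m and horizontal distance between left_handle_mid and left_axis below 0.004 m and angle between each of left_handle_mid, right_handle_mid's own z axis and vertical below 0.08 rad and linear speed of each of left_handle, right_handle below 0.02 m/s and value of joint left_stem between -0.55 and 0.55 rad and z of right_handle_mid in the frame of right_axis between 0.0315 and 0.0375 m and horizontal distance between right_handle_mid and right_axis below 0.004 m and value of joint right_stem between -0.55 and 0.55 rad); the robot touches nothing.
It fails at once if the left valve stem is turned by more than 0.55 rad (value of joint left_stem above 0.55 rad or value of joint left_stem below -0.55 rad).
It fails at once if the right valve stem is turned by more than 0.55 rad (value of joint right_stem above 0.55 rad or value of joint right_stem below -0.55 rad).
It fails at once if something standing on the basin's ledge is pushed away or knocked over (distance of any of jar, soap_case, red_button, blue_button from where it was at the start of the episode above 0.02 m or angle between any of jar, soap_case, red_button, blue_button's own z axis and vertical above 0.3 rad).
It fails at once if something on the counter is pushed away or knocked over (distance of any of toothbrush, screwdriver, tumbler, lotion from where it was at the start of the episode above 0.02 m or angle between any of toothbrush, screwdriver, tumbler, lotion's own z axis and vertical above 0.3 rad).
It also fails if it takes over 69 s, if anything falls off the work surface, if the arm or the gripper's body presses on something with over 40 N, if the wrist force passes 120 N, or if a joint passes its speed limit or range.

## Working session

There is one attempt and no reset: what is moved stays moved. The work goes in short steps, Python scripts to look and compute and a tool call to move; the robot and the scene stay as the last step left them, time stands still between calls to the robot, and variables do not carry over. Pictures are saved under pics/ and viewed, at most 10 in all, crops included, and the job is handed in when it is done.

Besides the shell and the picture viewer there is one more tool, called after "Request:" as name([rows], argument=value, ...), one row to a line, values as JSON. drive_tool: Moves the arm, as the interface text tells. Its arguments: {"type":"object","properties":{"targets":{"type":"array"},"fingers":{"type":"number"},"squeeze":{"type":"number"}},"required":["targets"]}

```bash
mkdir -p pics
cat > h.py <<'E'
import numpy as np, cv2
from scipy.spatial.transform import Rotation as R
from workcell import *
def T_cw(cam,st=None):
    p=camera_params(cam)
    if cam!='wrist': return np.linalg.inv(np.array(p['extrinsics']))
    st=st or observe(); T=np.eye(4); r=np.array(st['tcp_rot'])
    T[:3,:3]=r if r.shape==(3,3) else R.from_euler('xyz',r).as_matrix()
    T[:3,3]=st['position']; return T@np.array(p['mount'])
def find(cam,names,T):
    out={}
    for n in names:
        try: l=tip_of(cam,n)
        except Exception as e: print(n,e); continue
        for d in l[:2]:
            w=(T@np.r_[d['point'],1])[:3]; out.setdefault(n,w); print(cam,n,round(d['confidence'],2),w.round(4))
    return out
E
python3 - <<'E'
from h import *
s=observe(); print(s)
for c in ['scene','side']:
    im,d=get_image(c); cv2.imwrite(f'pics/{c}0.png',im)
    find(c,['left_axis','left_handle_mid','left_handle_tip','right_axis','right_handle_mid','right_handle_tip','basin','jar','soap_case','tumbler','lotion'],T_cw(c))
E
```

```text
{'t': 0.0, 'joints': array([ 1.02452074,  0.59214058,  0.04827476,  1.60980302, -0.03325594,
        0.94267524, -0.03367969]), 'dq': array([ 5.43796984e-04, -1.29419452e-04,  8.61979847e-04, -3.05656303e-03,
        7.60738621e-04,  2.23198291e-05,  6.05534039e-04]), 'tau': array([-3.27669986e-04, -5.48696029e+01,  1.54605679e+00, -1.98123765e+01,
        9.31843941e-03,  8.70954042e-03, -1.05841710e-05]), 'position': array([ 0.31683091, -0.65123532,  0.24113202]), 'tcp_rot': array([-3.13937475e+00,  1.48301375e-04,  4.52923876e-01]), 'contact_force': array([-1.20525195,  0.61725618,  0.24878037]), 'ft_torque': array([-0.02671028,  0.02514155, -0.0027547 ]), 'grip_force': 0.0, 'opening': 0.08516437000278704}
scene left_axis 0.71 [0.5182 0.0714 0.1054]
scene left_axis 0.41 [ 0.3642 -0.1693 -0.0004]
scene left_handle_mid 0.53 [0.5158 0.0743 0.1465]
scene left_handle_tip 0.51 [0.5132 0.043  0.1579]
scene right_axis 0.74 [ 0.4844 -0.5394 -0.0028]
scene right_handle_mid 0.65 [ 0.5614 -0.1637  0.1449]
scene right_handle_tip 0.6 [ 0.5302 -0.1483  0.1576]
scene basin 0.81 [ 0.5438 -0.0437  0.0033]
scene basin 0.69 [ 0.3647 -0.1697 -0.0027]
scene jar 0.88 [0.5029 0.2082 0.105 ]
scene soap_case 0.73 [ 0.5724 -0.2932  0.0983]
scene tumbler 0.88 [ 0.4536  0.501  -0.001 ]
scene lotion 0.72 [ 4.841e-01 -5.426e-01 -3.000e-04]
side left_axis 0.57 [0.5191 0.0731 0.0984]
side left_handle_mid 0.63 [0.5208 0.0707 0.1422]
side left_handle_tip 0.88 [0.5141 0.0417 0.1566]
side left_handle_tip 0.61 [ 0.4837 -0.5411  0.0025]
side right_axis 0.91 [ 0.5622 -0.1651  0.0954]
side right_axis 0.57 [ 0.5668 -0.1649  0.1435]
side right_handle_mid 0.49 [ 0.5633 -0.1607  0.1384]
side right_handle_tip 0.7 [ 0.5333 -0.1477  0.1534]
side basin 0.57 [ 0.542  -0.0458 -0.0067]
side jar 0.95 [0.4989 0.2047 0.0976]
side soap_case 0.86 [ 0.575  -0.2879  0.0998]
side lotion 0.95 [ 0.4831 -0.5409  0.0025]
```

View pics/scene0.png

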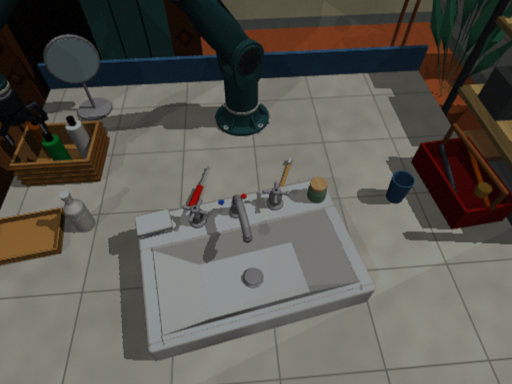

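View pics/side0.png

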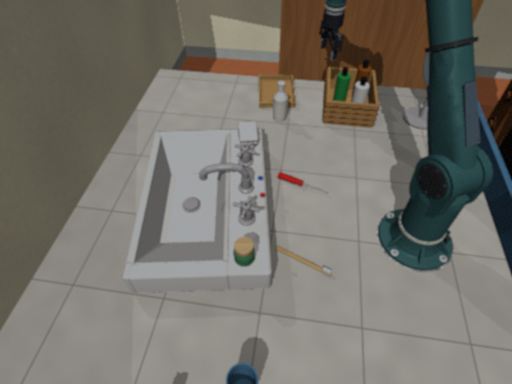

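The scene and side views agree. The right handle is at scene pixel (198,217) and the left at (275,198). The spout is between them, the soap case and jar are at the ledge ends, and the way in over the soap case is clear. The axes are 241 mm apart, which matches the 240 mm given. I'll insert the open fingers between the spokes and turn them as a cage, so the handle stays free to drop.

```bash
cat >> h.py <<'E'
def plan(x,y,z,line=None):
    """units for target TCP and world angle (deg) of finger closing line, nearest mod 90"""
    s=observe(); M=R.from_euler('xyz',s['tcp_rot'])
    t=M.inv().apply(np.array([x,y,z])-s['position'])/.025
    a=np.degrees(np.arctan2(*M.as_matrix()[[1,0],1])); d=0
    if line is not None: d=(line-a+45)%90-45
    print('t',round(s['t'],2),'xyz units',t.round(2),'rz units',round(-d/6,2),'line now',round(a,1),'j',s['joints'].round(2))
E
python3 -c "
from h import *
plan(.5625,-.164,.255,18)"
```

```text
t 1.2 xyz units [ 17.36 -13.26  -0.51] rz units 1.32 line now -64.1 j [ 1.02  0.59  0.05  1.61 -0.03  0.94 -0.03]
```

Request:
drive_tool([
  {"x":0,"y":0,"z":-1},
  {"x":17.36,"y":-13.26,"z":-0.8,"rz":1.3},
  {"x":17.36,"y":-13.26,"z":-0.8,"rz":1.3},
  {"x":17.36,"y":-13.26,"z":-0.8,"rz":1.3},
  {"x":17.36,"y":-13.26,"z":-0.8,"rz":1.3},
  {"x":17.36,"y":-13.26,"z":-0.8,"rz":1.3},
  {"x":17.36,"y":-13.26,"z":-0.8,"rz":1.3},
  {"x":17.36,"y":-13.26,"z":-0.8,"rz":1.3},
  {"x":17.36,"y":-13.26,"z":-0.8,"rz":1.3},
  {"x":17.36,"y":-13.26,"z":-0.8,"rz":1.3},
], fingers=0.18)

```text
schema error: expected keys x, y, z, rx, ry, rz
```

```bash
python3 -c "
from h import *
plan(.5625,-.164,.255,18)"
```

```text
t 1.2 xyz units [ 17.36 -13.26  -0.51] rz units 1.32 line now -64.1 j [ 1.02  0.59  0.05  1.61 -0.03  0.94 -0.03]
```

Request:
drive_tool([
  {"x":0,"y":0,"z":-1,"rx":0,"ry":0,"rz":0},
  {"x":17.36,"y":-13.26,"z":-0.8,"rx":0,"ry":0,"rz":1.3},
  {"x":17.36,"y":-13.26,"z":-0.8,"rx":0,"ry":0,"rz":1.3},
  {"x":17.36,"y":-13.26,"z":-0.8,"rx":0,"ry":0,"rz":1.3},
  {"x":17.36,"y":-13.26,"z":-0.8,"rx":0,"ry":0,"rz":1.3},
  {"x":17.36,"y":-13.26,"z":-0.8,"rx":0,"ry":0,"rz":1.3},
  {"x":17.36,"y":-13.26,"z":-0.8,"rx":0,"ry":0,"rz":1.3},
  {"x":17.36,"y":-13.26,"z":-0.8,"rx":0,"ry":0,"rz":1.3},
  {"x":17.36,"y":-13.26,"z":-0.8,"rx":0,"ry":0,"rz":1.3},
  {"x":17.36,"y":-13.26,"z":-0.8,"rx":0,"ry":0,"rz":1.3},
], fingers=0.18)

```text
t: 2.03
position: [0.4862, -0.3151, 0.2642]
tcp_rot: [3.141, -0.0, 0.316]
contact_force: [0.5, -1.1, 0.2]
opening: 0.0503
grip_force: 0.0
```

```bash
python3 -c "
from h import *
plan(.5625,-.164,.255,18)"
```

```text
t 2.03 xyz units [ 4.78 -4.79  0.37] rz units 0.02 line now -71.9 j [ 0.47  0.38  0.04  1.92 -0.02  0.83 -0.74]
```

Request:
drive_tool([
  {"x":4.7,"y":-4.7,"z":0.5,"rx":0,"ry":0,"rz":0},
  {"x":4.7,"y":-4.7,"z":0.5,"rx":0,"ry":0,"rz":0},
  {"x":4.7,"y":-4.7,"z":0.5,"rx":0,"ry":0,"rz":0},
  {"x":4.7,"y":-4.7,"z":0.5,"rx":0,"ry":0,"rz":0},
  {"x":4.7,"y":-4.7,"z":0.5,"rx":0,"ry":0,"rz":0},
  {"x":4.7,"y":-4.7,"z":0.5,"rx":0,"ry":0,"rz":0},
  {"x":4.7,"y":-4.7,"z":0.5,"rx":0,"ry":0,"rz":0},
])

```text
t: 2.62
position: [0.5606, -0.1688, 0.2514]
tcp_rot: [3.141, 0.0, 0.317]
contact_force: [0.4, -0.7, 0.2]
opening: 0.0505
grip_force: 0.0
```

Run:
```python
from h import *
plan(.5625,-.164,.255,18)
s=observe(); im,d=get_image('wrist'); cv2.imwrite('pics/w1.png',im)
T=T_cw('wrist',s)
find('wrist',['right_axis','right_handle_mid','right_handle_tip'],T)
```

```text
t 2.62 xyz units [ 0.13 -0.16 -0.14] rz units 0.03 line now -71.8 j [ 0.21  0.4   0.01  1.92 -0.    0.81 -1.04]
wrist right_axis 0.66 [ 0.3405  0.1304 -0.0032]
wrist right_axis 0.32 [0.5105 0.0381 0.157 ]
wrist right_handle_mid 0.62 [ 0.5636 -0.1662  0.1391]
wrist right_handle_tip 0.82 [ 0.5305 -0.1503  0.1542]
```

View pics/w1.png

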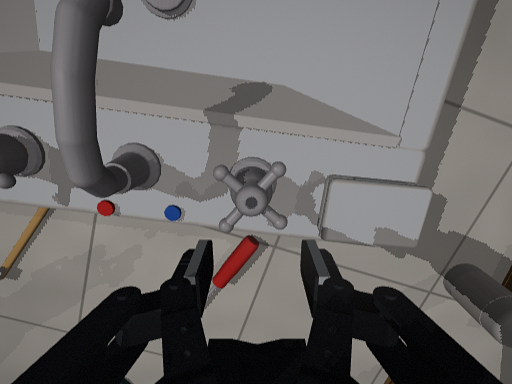

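The wrist view shows the right handle's hub at (252,200), with its spokes at 45° to the finger line. The gap is right for the cage. I'll refine the centre from depth.

```bash
cat >> h.py <<'E'
def cloud(c0,rad=.05,s=None):
    s=s or observe(); im,d=get_image('wrist'); p=camera_params('wrist'); T=T_cw('wrist',s)
    v,u=np.mgrid[:384,:512]; ok=d>0
    P=np.stack([(u-p['cx'])/p['fx']*d,-(v-p['cy'])/p['fy']*d,-d],-1)[ok]@T[:3,:3].T+T[:3,3]
    return P[np.hypot(P[:,0]-c0[0],P[:,1]-c0[1])<rad]
def handle(c0,s=None):
    P=cloud(c0,s=s); top=P[P[:,2]>.13]; zt=np.percentile(top[:,2],99.5)
    hub=P[(P[:,2]>zt-.003)]
    q=P[(P[:,2]<zt-.006)&(P[:,2]>zt-.02)]; c=hub[:,:2].mean(0)
    (cc,r)=cv2.minEnclosingCircle(q[:,:2].astype(np.float32))
    dd=q[:,:2]-c; f=np.hypot(*dd.T)>.022; th=np.arctan2(dd[f,1],dd[f,0])
    a=np.degrees(np.angle(np.exp(4j*th).mean()))/4
    print('ztop',zt.round(4),'hub',c.round(4),len(hub),'spoke circle',np.round(cc,4),round(r,4),'spoke ang mod90',round(a,1),'ledge z',np.median(P[P[:,2]<.112][:,2]).round(4))
E
grep -c distort <(python3 -c "from h import *;print(camera_params('wrist'))"); python3 -c "
from h import *
handle((.5625,-.165))
find('wrist',['right_handle_mid'],T_cw('wrist'))"
```

```text
0
ztop 0.3339 hub [ 0.5783 -0.1649] 958 spoke circle [ 0.5676 -0.1555] 0.0421 spoke ang mod90 24.5 ledge z 0.0988
wrist right_handle_mid 0.92 [ 0.5621 -0.1722  0.1422]
```

```bash
sed -i 's/top=P\[P\[:,2\]>.13\]/P=P[P[:,2]<.19]; top=P[P[:,2]>.13]/' h.py; python3 -c "
from h import *
handle((.5625,-.165))"
```

```text
ztop 0.1685 hub [ 0.563  -0.1632] 616 spoke circle [ 0.5631 -0.1633] 0.0405 spoke ang mod90 -23.7 ledge z 0.0988
```

```bash
python3 -c "
from h import *
plan(.563,-.1635,.138,21.3)"
```

```text
t 2.97 xyz units [ 0.19 -0.21  4.54] rz units -0.55 line now -72.0 j [ 0.21  0.4   0.01  1.92 -0.    0.81 -1.04]
```

Request:
drive_tool([
  {"x":0.19,"y":-0.21,"z":1,"rx":0,"ry":0,"rz":-0.5},
  {"x":0.19,"y":-0.21,"z":2,"rx":0,"ry":0,"rz":-0.5},
  {"x":0.19,"y":-0.21,"z":3,"rx":0,"ry":0,"rz":-0.5},
  {"x":0.19,"y":-0.21,"z":4,"rx":0,"ry":0,"rz":-0.5},
  {"x":0.19,"y":-0.21,"z":4.5,"rx":0,"ry":0,"rz":-0.5},
  {"x":0.19,"y":-0.21,"z":4.5,"rx":0,"ry":0,"rz":-0.5},
  {"x":0.19,"y":-0.21,"z":4.5,"rx":0,"ry":0,"rz":-0.5},
])

```text
t: 3.55
position: [0.5631, -0.1625, 0.1384]
tcp_rot: [-3.141, 0.001, 0.368]
contact_force: [0.0, -0.3, -0.2]
opening: 0.0509
grip_force: 0.0
```

```bash
python3 -c "
from h import *
plan(.563,-.1635,.138,21.3)
handle((.563,-.1635))
print(observe()['ft_torque'])
cv2.imwrite('pics/w2.png',get_image('wrist')[0])"
```

```text
t 3.55 xyz units [-0.02  0.04  0.02] rz units -0.03 line now -68.9 j [ 0.21  0.56 -0.01  2.    0.01  0.58 -1.01]
ztop 0.1895 hub [ 0.568  -0.1647] 753 spoke circle [ 0.5668 -0.162 ] 0.0492 spoke ang mod90 21.8 ledge z 0.0989
[-0.0165896  -0.02427456 -0.03030591]
```

View pics/w2.png

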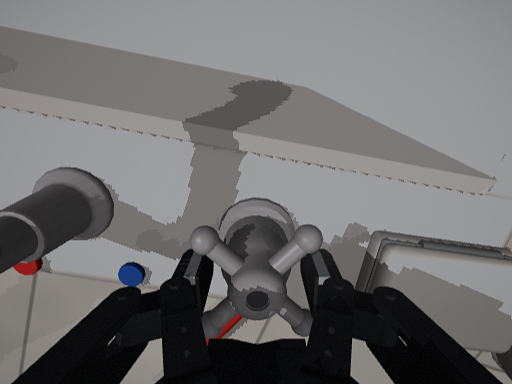

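The fingers are inside the cross at (190,280) and (320,280), clear of the spokes and of the hub at (257,292). I'll start turning anticlockwise in steps short enough to be safe even if the handle drops at the start of one.

Request:
drive_tool([
  {"x":0,"y":0,"z":0,"rx":0,"ry":0,"rz":-0.9},
  {"x":0,"y":0,"z":0,"rx":0,"ry":0,"rz":-1.8},
  {"x":0,"y":0,"z":0,"rx":0,"ry":0,"rz":-2.7},
  {"x":0,"y":0,"z":0,"rx":0,"ry":0,"rz":-3.6},
  {"x":0,"y":0,"z":0,"rx":0,"ry":0,"rz":-4.5},
  {"x":0,"y":0,"z":0,"rx":0,"ry":0,"rz":-5.4},
  {"x":0,"y":0,"z":0,"rx":0,"ry":0,"rz":-6.2},
  {"x":0,"y":0,"z":0,"rx":0,"ry":0,"rz":-7},
  {"x":0,"y":0,"z":0,"rx":0,"ry":0,"rz":-7},
  {"x":0,"y":0,"z":0,"rx":0,"ry":0,"rz":-7},
])

```text
t: 4.48
position: [0.5643, -0.1627, 0.1402]
tcp_rot: [3.139, -0.001, 1.099]
contact_force: [-0.1, -1.5, 0.5]
opening: 0.0504
grip_force: 0.0
```

```bash
cat >> h.py <<'E'
def chk(c):
    s=observe(); P=cloud(c,.05,s); h=P[(np.hypot(P[:,0]-c[0],P[:,1]-c[1])<.009)&(P[:,2]<.185)&(P[:,2]>.13)]
    a=np.degrees(np.arctan2(*R.from_euler('xyz',s['tcp_rot']).as_matrix()[[1,0],1]))
    q=P[(P[:,2]<.168)&(P[:,2]>.138)]; dd=q[:,:2]-c; r=np.hypot(*dd.T); f=(r>.02)&(r<.043)
    print('t',round(s['t'],2),'hubtop',np.percentile(h[:,2],[50,90]).round(4),len(h),'Mz',s['ft_torque'][2].round(3),'F',s['contact_force'].round(1),'line',round(a,1),'j7',s['joints'][6].round(2),'tcp',s['position'].round(4))
E
python3 -c "
from h import *
chk((.563,-.1635))"
```

```text
t 4.48 hubtop [0.167  0.1679] 1022 Mz -0.019 F [-0.1 -1.5  0.5] line -27.0 j7 -0.46 tcp [ 0.5643 -0.1627  0.1402]
```

Request:
drive_tool([
  {"x":0,"y":0,"z":0,"rx":0,"ry":0,"rz":-0.8},
  {"x":0,"y":0,"z":0,"rx":0,"ry":0,"rz":-1.6},
  {"x":0,"y":0,"z":0,"rx":0,"ry":0,"rz":-2.4},
  {"x":0,"y":0,"z":0,"rx":0,"ry":0,"rz":-3.2},
  {"x":0,"y":0,"z":0,"rx":0,"ry":0,"rz":-4},
  {"x":0,"y":0,"z":0,"rx":0,"ry":0,"rz":-4.8},
  {"x":0,"y":0,"z":0,"rx":0,"ry":0,"rz":-5.4},
  {"x":0,"y":0,"z":0,"rx":0,"ry":0,"rz":-6},
  {"x":0,"y":0,"z":0,"rx":0,"ry":0,"rz":-6},
])

```text
t: 5.28
position: [0.5637, -0.1624, 0.1392]
tcp_rot: [3.141, 0.0, 1.73]
contact_force: [0.2, 0.2, 1.0]
opening: 0.0502
grip_force: 0.0
```

```bash
python3 -c "
from h import *
chk((.563,-.1635))"
```

```text
t 5.28 hubtop [0.167 0.168] 1020 Mz -0.019 F [0.2 0.2 1. ] line 9.1 j7 0.02 tcp [ 0.5637 -0.1624  0.1392]
```

Request:
drive_tool([
  {"x":0,"y":0,"z":0,"rx":0,"ry":0,"rz":-0.8},
  {"x":0,"y":0,"z":0,"rx":0,"ry":0,"rz":-1.6},
  {"x":0,"y":0,"z":0,"rx":0,"ry":0,"rz":-2.4},
  {"x":0,"y":0,"z":0,"rx":0,"ry":0,"rz":-3.2},
  {"x":0,"y":0,"z":0,"rx":0,"ry":0,"rz":-4},
  {"x":0,"y":0,"z":0,"rx":0,"ry":0,"rz":-4.8},
  {"x":0,"y":0,"z":0,"rx":0,"ry":0,"rz":-5.4},
  {"x":0,"y":0,"z":0,"rx":0,"ry":0,"rz":-6},
  {"x":0,"y":0,"z":0,"rx":0,"ry":0,"rz":-6},
])

```text
t: 6.08
position: [0.5635, -0.1624, 0.1389]
tcp_rot: [-3.141, -0.0, 2.357]
contact_force: [-0.4, -0.7, -0.9]
opening: 0.0503
grip_force: 0.0
```

```bash
python3 -c "
from h import *
chk((.563,-.1635))
cv2.imwrite('pics/w3.png',get_image('wrist')[0])"
```

```text
t 6.08 hubtop [0.1668 0.1678] 1015 Mz 0.054 F [-0.4 -0.7 -0.9] line 45.1 j7 0.51 tcp [ 0.5635 -0.1624  0.1389]
```

View pics/w3.png

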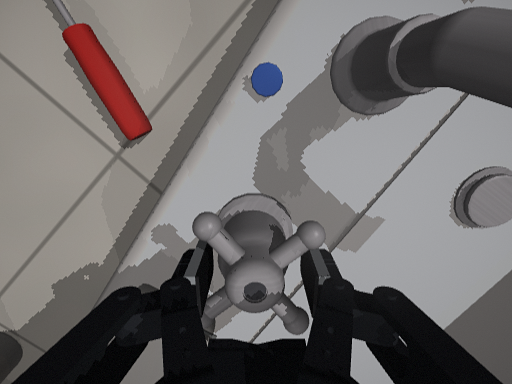

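The cross has turned with the fingers: the spoke balls are at (207,227) and (311,235), and the hub at (255,287) is still proud. I'll carry on turning.

Request:
drive_tool([
  {"x":0,"y":0,"z":0,"rx":0,"ry":0,"rz":-0.8},
  {"x":0,"y":0,"z":0,"rx":0,"ry":0,"rz":-1.6},
  {"x":0,"y":0,"z":0,"rx":0,"ry":0,"rz":-2.4},
  {"x":0,"y":0,"z":0,"rx":0,"ry":0,"rz":-3.2},
  {"x":0,"y":0,"z":0,"rx":0,"ry":0,"rz":-4},
  {"x":0,"y":0,"z":0,"rx":0,"ry":0,"rz":-4.8},
  {"x":0,"y":0,"z":0,"rx":0,"ry":0,"rz":-5.4},
  {"x":0,"y":0,"z":0,"rx":0,"ry":0,"rz":-6},
  {"x":0,"y":0,"z":0,"rx":0,"ry":0,"rz":-6},
])

```text
t: 6.93
position: [0.5633, -0.1623, 0.1387]
tcp_rot: [-3.141, -0.001, 2.986]
contact_force: [0.0, -0.5, -0.4]
opening: 0.0508
grip_force: 0.1
```

```bash
python3 -c "
from h import *
chk((.563,-.1635))"
```

```text
t 6.93 hubtop [0.1594 0.1603] 949 Mz -0.039 F [ 0.  -0.5 -0.4] line 81.1 j7 1.01 tcp [ 0.5633 -0.1623  0.1387]
```

The right handle has dropped: its hub top went from 168 to 160 mm, with no turning load. I'll back the fingers off to mid-gap, lift, and look.

Request:
drive_tool([
  {"x":0,"y":0,"z":0,"rx":0,"ry":0,"rz":0.8},
  {"x":0,"y":0,"z":0,"rx":0,"ry":0,"rz":1.6},
  {"x":0,"y":0,"z":0,"rx":0,"ry":0,"rz":2.3},
  {"x":0,"y":0,"z":0,"rx":0,"ry":0,"rz":2.3},
  {"x":0,"y":0,"z":-1,"rx":0,"ry":0,"rz":2.3},
  {"x":0,"y":0,"z":-2.5,"rx":0,"ry":0,"rz":2.3},
  {"x":0,"y":0,"z":-4.5,"rx":0,"ry":0,"rz":2.3},
  {"x":0,"y":0,"z":-4.8,"rx":0,"ry":0,"rz":2.3},
  {"x":0,"y":0,"z":-4.8,"rx":0,"ry":0,"rz":2.3},
  {"x":0,"y":0,"z":-4.8,"rx":0,"ry":0,"rz":2.3},
])

```text
t: 7.82
position: [0.5641, -0.1623, 0.26]
tcp_rot: [-3.141, 0.003, 2.746]
contact_force: [-0.8, -0.4, -0.1]
opening: 0.0507
grip_force: 0.0
```

```bash
python3 -c "
from h import *
handle((.563,-.1635))
cv2.imwrite('pics/w4.png',get_image('wrist')[0])
plan(.5185,.0725,.27,37)"
```

```text
ztop 0.1608 hub [ 0.5615 -0.1629] 534 spoke circle [ 0.5619 -0.1632] 0.0405 spoke ang mod90 27.5 ledge z 0.0988
t 7.92 xyz units [ 5.24  7.99 -0.49] rz units 5.06 line now 67.3 j [ 0.76  0.5  -0.78  1.89  0.43  0.93  0.95]
```

View pics/w4.png

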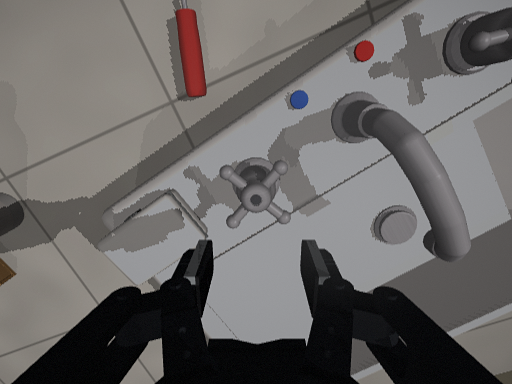

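The right handle is home: its hub top is at 160.8 mm (161 expected) and it sits level at (256,193). The buttons and soap case haven't moved. Next I go over the spout to the left handle.

Request:
drive_tool([
  {"x":0,"y":0,"z":-0.5,"rx":0,"ry":0,"rz":0},
  {"x":5.2,"y":8,"z":-0.6,"rx":0,"ry":0,"rz":5},
  {"x":5.2,"y":8,"z":-0.6,"rx":0,"ry":0,"rz":5},
  {"x":5.2,"y":8,"z":-0.6,"rx":0,"ry":0,"rz":5},
  {"x":5.2,"y":8,"z":-0.6,"rx":0,"ry":0,"rz":5},
  {"x":5.2,"y":8,"z":-0.6,"rx":0,"ry":0,"rz":5},
  {"x":5.2,"y":8,"z":-0.6,"rx":0,"ry":0,"rz":5},
  {"x":5.2,"y":8,"z":-0.6,"rx":0,"ry":0,"rz":5},
  {"x":5.2,"y":8,"z":-0.6,"rx":0,"ry":0,"rz":5},
  {"x":5.2,"y":8,"z":-0.6,"rx":0,"ry":0,"rz":5},
])

```text
t: 8.75
position: [0.5204, 0.0718, 0.2734]
tcp_rot: [-3.14, -0.0, 2.223]
contact_force: [0.2, -0.4, -0.0]
opening: 0.0503
grip_force: 0.0
```

```bash
python3 -c "
from h import *
handle((.5185,.0725))
cv2.imwrite('pics/w5.png',get_image('wrist')[0])
find('wrist',['left_handle_mid','left_handle_tip'],T_cw('wrist'))
plan(.5185,.0725,.138,37)"
```

```text
ztop 0.1684 hub [0.5166 0.0736] 520 spoke circle [0.5166 0.0737] 0.04 spoke ang mod90 -9.1 ledge z 0.0987
wrist left_handle_mid 0.81 [0.5195 0.074  0.1361]
wrist left_handle_tip 0.61 [0.5102 0.0398 0.1524]
t 8.95 xyz units [ 0.11 -0.02  5.42] rz units 0.03 line now 37.2 j [ 0.33  0.38 -0.71  2.    0.32  0.88  0.1 ]
```

View pics/w5.png

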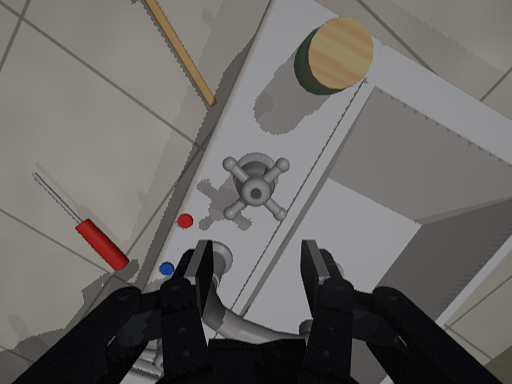

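The wrist view shows the left handle's hub at (257,187), still proud (top at 168.4 mm), with its spokes at 45° to the finger line. The jar and red button are clear of it. I'll go straight down.

Request:
drive_tool([
  {"x":0.17,"y":-0.04,"z":1.2,"rx":0,"ry":0,"rz":0},
  {"x":0.17,"y":-0.04,"z":2.4,"rx":0,"ry":0,"rz":0},
  {"x":0.17,"y":-0.04,"z":3.4,"rx":0,"ry":0,"rz":0},
  {"x":0.17,"y":-0.04,"z":4.4,"rx":0,"ry":0,"rz":0},
  {"x":0.17,"y":-0.04,"z":5,"rx":0,"ry":0,"rz":0},
  {"x":0.17,"y":-0.04,"z":5.4,"rx":0,"ry":0,"rz":0},
  {"x":0.17,"y":-0.04,"z":5.4,"rx":0,"ry":0,"rz":0},
  {"x":0.17,"y":-0.04,"z":5.4,"rx":0,"ry":0,"rz":0},
])

```text
t: 9.62
position: [0.5175, 0.0748, 0.1388]
tcp_rot: [-3.141, -0.0, 2.222]
contact_force: [-0.1, 0.8, 0.4]
opening: 0.0505
grip_force: 0.0
```

```bash
python3 -c "
from h import *
chk((.5172,.0733))
cv2.imwrite('pics/w6.png',get_image('wrist')[0])"
```

```text
t 9.62 hubtop [0.1671 0.1681] 1084 Mz 0.006 F [-0.1  0.8  0.4] line 37.3 j7 -0.1 tcp [0.5175 0.0748 0.1388]
```

View pics/w6.png

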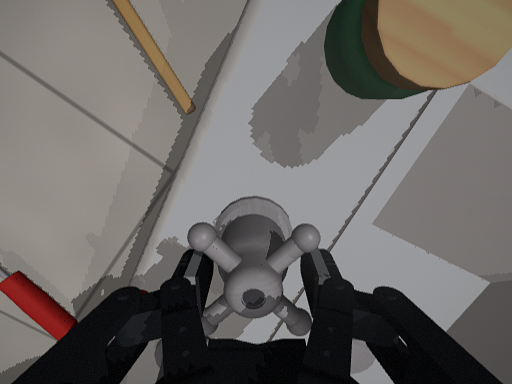

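The fingers are in place around the left cross, with the balls at (203,236) and (305,236). I'll turn it clockwise.

Request:
drive_tool([
  {"x":0,"y":0,"z":0,"rx":0,"ry":0,"rz":0.9},
  {"x":0,"y":0,"z":0,"rx":0,"ry":0,"rz":1.8},
  {"x":0,"y":0,"z":0,"rx":0,"ry":0,"rz":2.7},
  {"x":0,"y":0,"z":0,"rx":0,"ry":0,"rz":3.6},
  {"x":0,"y":0,"z":0,"rx":0,"ry":0,"rz":4.5},
  {"x":0,"y":0,"z":0,"rx":0,"ry":0,"rz":5.4},
  {"x":0,"y":0,"z":0,"rx":0,"ry":0,"rz":6.2},
  {"x":0,"y":0,"z":0,"rx":0,"ry":0,"rz":7},
  {"x":0,"y":0,"z":0,"rx":0,"ry":0,"rz":7},
  {"x":0,"y":0,"z":0,"rx":0,"ry":0,"rz":7},
])

```text
t: 10.55
position: [0.5179, 0.0755, 0.1399]
tcp_rot: [3.139, -0.0, 1.492]
contact_force: [-0.4, -1.1, -0.0]
opening: 0.0504
grip_force: 0.0
```

```bash
python3 -c "
from h import *
chk((.5172,.0733))"
```

```text
t 10.55 hubtop [0.167 0.168] 1027 Mz -0.024 F [-0.4 -1.1 -0. ] line -4.5 j7 -0.66 tcp [0.5179 0.0755 0.1399]
```

Request:
drive_tool([
  {"x":0,"y":0,"z":0,"rx":0,"ry":0,"rz":0.8},
  {"x":0,"y":0,"z":0,"rx":0,"ry":0,"rz":1.6},
  {"x":0,"y":0,"z":0,"rx":0,"ry":0,"rz":2.4},
  {"x":0,"y":0,"z":0,"rx":0,"ry":0,"rz":3.2},
  {"x":0,"y":0,"z":0,"rx":0,"ry":0,"rz":4},
  {"x":0,"y":0,"z":0,"rx":0,"ry":0,"rz":4.8},
  {"x":0,"y":0,"z":0,"rx":0,"ry":0,"rz":5.4},
  {"x":0,"y":0,"z":0,"rx":0,"ry":0,"rz":6},
  {"x":0,"y":0,"z":0,"rx":0,"ry":0,"rz":6},
])

```text
t: 11.35
position: [0.5176, 0.0755, 0.1392]
tcp_rot: [3.141, -0.001, 0.862]
contact_force: [-0.0, -0.1, 0.7]
opening: 0.0506
grip_force: 0.0
```

```bash
python3 -c "
from h import *
chk((.5172,.0733))"
```

```text
t 11.35 hubtop [0.1669 0.1679] 1032 Mz -0.013 F [-0.  -0.1  0.7] line -40.6 j7 -1.13 tcp [0.5176 0.0755 0.1392]
```

Request:
drive_tool([
  {"x":0,"y":0,"z":0,"rx":0,"ry":0,"rz":0.8},
  {"x":0,"y":0,"z":0,"rx":0,"ry":0,"rz":1.6},
  {"x":0,"y":0,"z":0,"rx":0,"ry":0,"rz":2.4},
  {"x":0,"y":0,"z":0,"rx":0,"ry":0,"rz":3.2},
  {"x":0,"y":0,"z":0,"rx":0,"ry":0,"rz":4},
  {"x":0,"y":0,"z":0,"rx":0,"ry":0,"rz":4.8},
  {"x":0,"y":0,"z":0,"rx":0,"ry":0,"rz":5.4},
  {"x":0,"y":0,"z":0,"rx":0,"ry":0,"rz":6},
  {"x":0,"y":0,"z":0,"rx":0,"ry":0,"rz":6},
])

```text
t: 12.15
position: [0.5173, 0.0754, 0.1389]
tcp_rot: [-3.142, -0.0, 0.234]
contact_force: [-0.2, -0.2, 0.3]
opening: 0.0505
grip_force: 0.0
```

```bash
python3 -c "
from h import *
chk((.5172,.0733))"
```

```text
t 12.15 hubtop [0.1669 0.1678] 1051 Mz 0.023 F [-0.2 -0.2  0.3] line -76.6 j7 -1.59 tcp [0.5173 0.0754 0.1389]
```

Request:
drive_tool([
  {"x":0,"y":0,"z":0,"rx":0,"ry":0,"rz":0.8},
  {"x":0,"y":0,"z":0,"rx":0,"ry":0,"rz":1.6},
  {"x":0,"y":0,"z":0,"rx":0,"ry":0,"rz":2.4},
  {"x":0,"y":0,"z":0,"rx":0,"ry":0,"rz":3.2},
  {"x":0,"y":0,"z":0,"rx":0,"ry":0,"rz":4},
  {"x":0,"y":0,"z":0,"rx":0,"ry":0,"rz":4.8},
  {"x":0,"y":0,"z":0,"rx":0,"ry":0,"rz":5.4},
  {"x":0,"y":0,"z":0,"rx":0,"ry":0,"rz":6},
  {"x":0,"y":0,"z":0,"rx":0,"ry":0,"rz":6},
])

```text
t: 12.95
position: [0.5174, 0.0754, 0.1389]
tcp_rot: [-3.141, -0.0, -0.394]
contact_force: [0.7, -0.2, 0.4]
opening: 0.0506
grip_force: 0.1
```

```bash
python3 -c "
from h import *
chk((.5172,.0733))"
```

```text
t 12.95 hubtop [0.1594 0.1603] 960 Mz -0.002 F [ 0.7 -0.2  0.4] line -112.6 j7 -2.04 tcp [0.5174 0.0754 0.1389]
```

The left handle has dropped as well, again with no turning load. I'll back off to mid-gap and lift clear.

Request:
drive_tool([
  {"x":0,"y":0,"z":0,"rx":0,"ry":0,"rz":-0.8},
  {"x":0,"y":0,"z":0,"rx":0,"ry":0,"rz":-1.6},
  {"x":0,"y":0,"z":0,"rx":0,"ry":0,"rz":-2.3},
  {"x":0,"y":0,"z":0,"rx":0,"ry":0,"rz":-2.3},
  {"x":0,"y":0,"z":-1,"rx":0,"ry":0,"rz":-2.3},
  {"x":0,"y":0,"z":-2.5,"rx":0,"ry":0,"rz":-2.3},
  {"x":0,"y":0,"z":-4.5,"rx":0,"ry":0,"rz":-2.3},
  {"x":0,"y":0,"z":-5.2,"rx":0,"ry":0,"rz":-2.3},
  {"x":0,"y":0,"z":-5.2,"rx":0,"ry":0,"rz":-2.3},
  {"x":0,"y":0,"z":-5.2,"rx":0,"ry":0,"rz":-2.3},
])

```text
t: 13.83
position: [0.5181, 0.0755, 0.2706]
tcp_rot: [-3.14, -0.004, -0.154]
contact_force: [-1.1, -0.2, -1.2]
opening: 0.0505
grip_force: 0.0
```

```bash
python3 -c "
from h import *
handle((.5172,.0733))
cv2.imwrite('pics/w7.png',get_image('wrist')[0])
for c in ['scene','side']:
    get_image(c); find(c,['left_handle_mid','right_handle_mid','jar','soap_case'],T_cw(c))"
```

```text
ztop 0.1608 hub [0.5179 0.0728] 484 spoke circle [0.5181 0.0723] 0.0405 spoke ang mod90 30.1 ledge z 0.0988
scene left_handle_mid 0.86 [0.5174 0.0749 0.1386]
scene left_handle_mid 0.43 [ 0.3635 -0.1697 -0.0043]
scene right_handle_mid 0.64 [ 0.5632 -0.16    0.1404]
scene jar 0.61 [ 0.5724 -0.2895  0.0986]
scene jar 0.57 [0.5018 0.2069 0.1038]
scene soap_case 0.71 [ 0.5731 -0.2892  0.1009]
side left_handle_mid 0.71 [0.5208 0.0736 0.1322]
side jar 0.77 [0.5028 0.2024 0.0989]
```

View pics/w7.png

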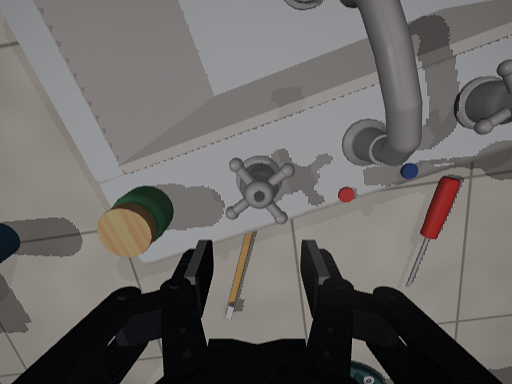

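The left handle at (259,188) is home: its hub top is at 160.8 mm, the same as the right. Everything else is where it was and the gripper is clear, so I'm handing in.

```bash
python3 -c "
from workcell import *
print(sign_off())"
```

```text
the job is handed in; nothing more can be done
None
```

Both handles dropped onto their stems and measure fully home (hub tops at 160.8 mm, 161 expected), each stem turned by an estimated 0.25 rad at most. Nothing else appeared to move, and I handed the job in at about 14 s; sign-off returned no verdict.

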